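# Plug a power module into the bench test dock and lock it

### The job

Pull the test dock's lock slide fully open to its stop, plug the power module that has a low step at one end fully home into the dock's socket with its step towards the slide, then push the slide back all the way to its other end stop so that its tongue locks over the step. Leave the other module, the one without a step, where it stands, and let go of everything at the end.

Things in the scene. Friction and masses are not known exactly. Their poses are not given: they have to be found in the camera images.
- dock: Fixed grey dock, 110 (x) x 270 (y) x 30 mm high, turned up to 0.3 rad; origin: centre of its underside. Socket towards -y; the lock slide runs towards +y between two rails (44 mm above the bench, outer faces x = +-39, y -22 to 118 mm) to a rear stop block (y 89 to 117, 48 mm above the bench). Two brass terminals, 12 mm thick and high, stand at x = +-44, y = -124 mm.
- dock_socket (a point): Nominal centre of the socket's mouth, in the dock's top face (dock's x 0, y -90, z 30 mm). The hole, 27 (x) x 41 (y) mm, 18 mm deep, 1 mm lead-in, is 1 mm wider overall than the module's foot and sits in a grey insert (60 x 74 mm) with play: the hole may be off this point by up to 2 mm in x and in y (not turned; it stays put), so feel for it. Yaw must agree within about 0.03 rad.
- lock (a joint): Travel of the lock slide (m), growing along the dock's -y: 0 = fully open, at the rear stop away from the socket; 0.070 = fully locked, at the front stop. It starts part closed. Dry friction about 5 N all along, a little more when moved fast; it stays where it is left; the stops are rigid.
- lock_grip (a point): Centre of the top of the slide's grip, 96 mm above the bench, at dock's x 0, y 69 mm minus the joint value. The grip is a black block 28 (x) x 22 (y) x 42 mm high on a steel carriage 50 (x) x 36 (y) mm, top 54 mm above the bench; 25 mm or more is free beside it for fingers along y or x.
- tongue_end (a point): Middle of the end of the slide's steel tongue, on its underside, 46 mm above the bench. The tongue, 36 mm wide and 8 mm thick, points from the carriage to the dock's -y and ends 60 mm from the grip's centre. Locked, it lies over the module's step with 2 mm to spare; a module not fully home or turned the wrong way stops it.
- module: Loose ivory power module, about 0.3 kg, upright on its black foot; origin: centre of the foot's underside, z up. Foot 26 (x) x 40 (y) x 16 mm high. Body 44 mm wide (x, the width to grip), top at 91 mm; its tall part spans y -35 to 25 mm, a low step (top at 30 mm) y 25 to 47 mm. Home, its x and y axes agree with the dock's: step towards the slide, body's underside on the dock's top.
- module_seat (a point): Point on the module's axis at the underside of its body, 16 mm above the foot's underside (module's x = y = 0); home, it lies at the height of dock_socket and within 2.5 mm of it in x and in y.
- module_step (a point): Centre of the top face of the module's low step (module's x = 0, y = 36, z = 30 mm).
- other_module: Second loose ivory module, of the same height, width and foot but without a step: a plain block 44 (x) x 82 (y) mm, 91 mm high; origin: centre of the foot's underside. Not needed; it must stay where it is. Both modules stand to the right of the dock, either one nearer the robot, with a small tin 22 mm high between them.
Things that resemble listed ones, but are neither listed nor needed, are in the scene too. What is shaped like the module but blue or yellow is not meant.

How it is judged:
On the way, in this order (a step that is already met when the one before it is completed fails the run):
1. the lock slide is pulled fully open, within 3 mm of its rear stop (value of joint lock below 0.003 m), for 0.2 s.
2. the stepped module is fully home in the socket with its step towards the slide (horizontal distance between module_seat and dock_socket below 0.005 m and z of module_seat in the frame of dock below 0.0325 m and angle between the z axis of module and the z axis of dock, either way round below 0.06 rad and y of module_step in the frame of dock above -0.07 m), for 0.2 s.
At the end, for the whole second after the job is handed in: The lock slide is within 2.5 mm of its front end stop and at rest; the stepped module is at rest in the socket, at most 2.5 mm short of fully down, within 5 mm of the socket's nominal centre, upright within 0.06 rad and with its step towards the slide (all of step 2 and value of joint lock above 0.0675 m and linear speed of module below 0.01 m/s and velocity of joint lock between -0.005 and 0.005 m/s); the robot touches nothing.
It fails at once if the other module (without a step) is shifted by more than 30 mm or tipped (distance of other_module from where it was at the start of the episode above 0.03 m or angle between other_module's own z axis and vertical above 0.4 rad).
It also fails if it takes over 72 s, if anything falls off the work surface, if the arm or the gripper's body presses on something with over 40 N, if the wrist force passes 120 N, or if a joint passes its speed limit or range.

### The arm

A 6-joint arm with a two-finger parallel gripper is mounted at the origin on the work surface. World frame = base frame: x ahead of the robot, y to its left, z up, the work surface at z = 0. Lengths are in m, angles in rad, forces in N, time in s.
With the tool pointing down it reaches from about 0.4 to 0.825 m from the base axis. Payload 7 kg.
Tool frame: the origin (TCP) lies on the centre line of the jaws, within the pads' length; the fingertips stand 8 mm ahead of it and the grasp point (between the pads) lies 11 mm behind it; z points along the fingers, y is the line along which they close (so a half turn about z gives the same grasp; the last joint's range is limited). The gripper opens to 88 mm and grips with 3 to 60 N. Pads are 19 mm wide; open, the fingers measure 130 mm over their backs; the gripper's body (78 mm by 193 mm) begins 47 mm behind the grasp point.
Start: joints at [-0.827, 0.359, 0.012, 0, -1.224, -0.288], TCP at [0.297, -0.606, 0.235] pointing down, gripper open.
Joint ranges: [-3.07, 3.07], [-1.43, 2.12], [-1.02, 1.25], [-3.03, 1.67], [-3.05, -0], [-3.03, 3.03]. Speed limits (rad/s): [2.39, 2.39, 3.01, 3.14, 3.14, 3.14].

### API

Orientations are given as a 3x3 rotation matrix whose columns are the frame's x, y, z axes.
In Python, from station import ctrl gives the robot as it stands.
- The arm moves only by the tool servo_tool, never from a script. Its argument "moves" is a list of rows, each an object with "xyz": the shift along the tool's x, y, z in units of 1 m (1.0 is 1 m), a list of three; "angular": the turn, a rotation vector about the tool's x, y, z in units of 2 pi rad (1.0 is 2 pi rad), a list of three; "fingers": the closure, from -1 (fully open) to 1 (shut). In form: [{"xyz": [x, y, z], "angular": [wx, wy, wz], "fingers": fingers}, ...]. A call has exactly 8 rows; each row is the pose to reach, as a shift and turn from the pose commanded when the call began, along the tool's axes at that moment, turning the shorter way round; what a row does not reach only later rows make up. A row lasts 1/12 s, in which the tool goes at most 41.7 mm and 7.16 degrees, less where a joint would pass 70% of its speed; a pose out of reach is approached as far as the arm can. A call with a number of a shift or a turn outside -1 to 1 is refused whole. A call with a gripper value outside its range is refused whole. The fingers move at their own pace and stop on an object; "force" is the grip in N (left out, the last holds). Time passes only in rows, so rows that repeat a pose let the fingers close, or fill a call up. It gives the time, the measured TCP pose, the force, the opening and the grip force at its end, in the units of the state.
- ctrl.sense(): the state, without advancing time (a new reading comes with each control period).
- ctrl.grab_frame(name): name is "side" or "top" or "wrist"; returns a dict with "frame" (384x512x3 uint8, blue, green, red), "intrinsics" (3x3 intrinsics, pixels), "T" (4x4, takes a point from camera to world coordinates); the wrist camera has in their place "mount" (4x4, takes a point from camera to tool coordinates, whose origin is the TCP and whose axes are the flange's). Camera axes: x right, y down, z forward; pixel columns grow to the right and rows downward; lengths in m; the calibration is good to about 2 mm. A picture is of the moment at which its call begins: read the wrist's pose just before it. There is no depth.
- ctrl.sign_off(): hands the job in; it is judged then, once.
Trained networks look in a picture, given as the dict that the camera call returned (one of the last four; its "shot" number tells which), for a name from the list of things; names that differ only in an ending like _2 or _b are one class to them, and where a whole thing is asked for, a point or a joint stands for the part that bears it (a point fixed in the world has none). Each returns a list of dicts, best first, with "conf" (0 to 1); they miss things now and then, are a little off and sometimes report something else, mostly with a low value. They report only what shows in the picture. A call takes as long as a camera call. They do not tell look-alikes from the thing itself.
- ctrl.search_frame(query, picture): "bbox" ([left, top, width, height] in pixels, round what is visible of it).
- ctrl.silhouettes(query, picture): "region" (384x512 bool, what is visible of it) and "bbox" ([left, top, width, height] in pixels, round what is visible of it).
The state is a dict: "time_s": time; "joints": joint angles; "qd": joint speeds; "joint_torque": joint torques, N m; "tcp_pos": TCP position; "eef_rot": TCP orientation; "wrist_force": force on the tool from outside, world axes, zero at the start; "moment": the same for the moment, N m; "width": finger opening in m; "grip_force": force on a finger pad.
Only numpy, scipy, OpenCV 4.12 (cv2) and the standard library are available. Lean on these libraries where they do the work, as an engineer would, in place of code of your own. Each camera call takes 0.05 s, during which the arm holds its last target. There are 200 camera calls.

## Working session

There is one attempt and no reset: what is moved stays moved. The work goes in short steps, Python scripts to look and compute and a tool call to move; the robot and the scene stay as the last step left them, time stands still between calls to the robot, and variables do not carry over. Pictures are saved under pics/ and viewed, at most 10 in all, crops included, and the job is handed in when it is done.

Besides the shell and the picture viewer there is one more tool, called after "Request:" as name([rows], argument=value, ...), one row to a line, values as JSON. servo_tool: Moves the arm, as the interface text tells. Its arguments: {"type":"object","properties":{"moves":{"type":"array","items":{"type":"object","properties":{"xyz":{"type":"array","items":{"type":"number"}},"angular":{"type":"array","items":{"type":"number"}},"fingers":{"type":"number"}}}},"force":{"type":"number"}},"required":["moves"]}

```bash
ls; mkdir -p pics
python3 - <<'E'
from station import ctrl
import cv2,numpy as np
s=ctrl.sense(); print(s['time_s'],s['tcp_pos'],s['eef_rot'],s['width'])
a=[]
for n in ['top','side']:
    p=ctrl.grab_frame(n); a.append(p['frame']); print(n,p['intrinsics'],p['T'])
    cv2.imwrite(f'pics/{n}0.png',p['frame'])
    for q in ['dock','module','other_module','lock_grip']:
        for r in ctrl.search_frame(q,p)[:4]: print(q,r['bbox'],round(r['conf'],2))
E
```

```text
pics
0.0 [ 0.29687948 -0.60566441  0.23362646] [[-8.97964831e-01 -4.40066418e-01 -8.43150067e-04]
 [-4.40067207e-01  8.97963702e-01  1.42930449e-03]
 [ 1.28129250e-04  1.65450786e-03 -9.99998623e-01]] 0.08746716943657054
top [[395.82388086   0.         254.97543378]
 [  0.         395.82388086 188.94152609]
 [  0.           0.           1.        ]] [[ 0.0131184  -0.9855456   0.16890169  0.4053517 ]
 [-0.99989572 -0.01190963  0.00816776 -0.08983424]
 [-0.00603814 -0.16899123 -0.98559906  0.92053194]
 [ 0.          0.          0.          1.        ]]
dock [108.3, 154.1, 124.1, 65.4] 0.74
module [377.7, 190.2, 50.6, 40.1] 0.86
module [322.5, 215.6, 50.0, 32.4] 0.82
other_module [314.6, 135.2, 43.0, 29.4] 0.67
lock_grip [140.7, 174.4, 38.9, 28.6] 0.81
lock_grip [321.3, 216.5, 49.5, 30.4] 0.51
side [[412.97634573   0.         249.05190013]
 [  0.         412.97634573 195.06216323]
 [  0.           0.           1.        ]] [[-0.95141147 -0.17200133  0.2554051   0.31533158]
 [-0.30791508  0.52570544 -0.79298303  0.61051131]
 [ 0.00212628 -0.83309623 -0.55312399  0.59248024]
 [ 0.          0.          0.          1.        ]]
dock [151.7, 237.7, 93.1, 125.1] 0.73
module [290.3, 160.8, 27.5, 38.6] 0.83
module [278.1, 138.3, 34.8, 32.9] 0.69
module [245.2, 183.1, 38.6, 44.8] 0.58
other_module [223.6, 150.8, 23.1, 42.9] 0.96
lock_grip [181.8, 264.8, 34.4, 42.5] 0.65
```

Run:
```python
import cv2
for n in ['top','side']:
    i=cv2.imread(f'pics/{n}0.png'); cv2.imwrite(f'pics/{n}0b.png',cv2.resize(i,(768,576),interpolation=cv2.INTER_CUBIC))
```

```text
(no output)
```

View pics/top0b.png

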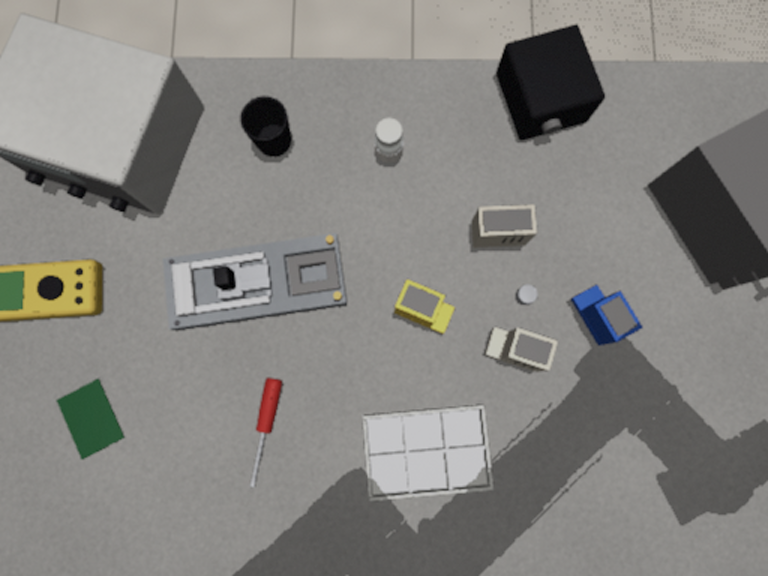

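View pics/side0b.png

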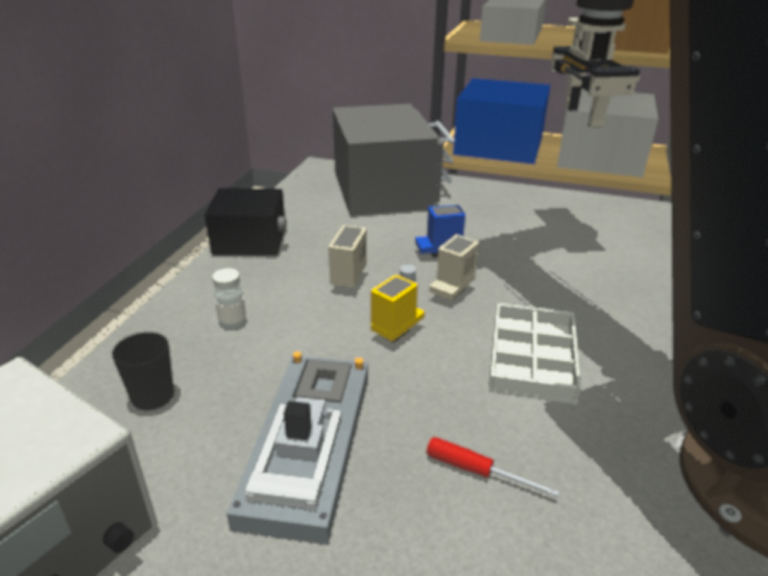

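The top view (768 px scale) shows the dock at (257,282) with its socket on the right at (313,272). The stepped ivory module is at (523,348), step to the left. The plain module is at (506,225), with the tin between them, and the blue and yellow decoys are nearby. Next I'll fit poses by matching silhouettes.

```bash
cat > h.py <<'E'
import numpy as np,cv2
from scipy.optimize import minimize
from station import ctrl
def box(x0,x1,y0,y1,z0,z1): return np.array([[x,y,z] for x in(x0,x1) for y in(y0,y1) for z in(z0,z1)])/1000.
MOD=[box(-13,13,-20,20,0,16),box(-22,22,-35,25,16,91),box(-22,22,25,47,16,30)]
OTH=[box(-13,13,-20,20,0,16),box(-22,22,-41,41,16,91)]
def dock(l): # l in mm
    g=69-l
    return [box(-55,55,-135,135,0,30),box(-39,39,-22,118,30,44),box(-39,39,89,117,30,48),box(-14,14,g-11,g+11,54,96),
      box(-25,25,g-18,g+18,44,54),box(-50,-38,-130,-118,30,42),box(38,50,-130,-118,30,42)]
def Rz(a): c,s=np.cos(a),np.sin(a); return np.array([[c,-s,0],[s,c,0],[0,0,1]])
def camT(p,s=None):
    if 'T' in p: return p['T']
    T=np.eye(4);T[:3,:3]=s['eef_rot'];T[:3,3]=s['tcp_pos'];return T@p['mount']
def proj(P,K,T):
    q=(np.asarray(P)-T[:3,3])@T[:3,:3]; return q[:,:2]/q[:,2:]*[K[0,0],K[1,1]]+K[:2,2]
def ray(uv,K,T,z):
    d=T[:3,:3]@np.array([(uv[0]-K[0,2])/K[0,0],(uv[1]-K[1,2])/K[1,1],1]); return T[:3,3]+d*(z-T[2,3])/d[2]
S=4
def mask(boxes,x,y,a,K,T,z=0):
    m=np.zeros((384*S,512*S),np.uint8)
    for b in boxes:
        q=proj(b@Rz(a).T+[x,y,z],K,T)
        h=cv2.convexHull(np.round((q+.5)*S).astype(np.int32)); cv2.fillConvexPoly(m,h,1)
    return m
def fit(model,obs,x0):
    "obs: list of (region,K,T); model(params)->boxes"
    R=[(cv2.resize(r.astype(np.uint8),None,fx=S,fy=S,interpolation=cv2.INTER_NEAREST),K,T) for r,K,T in obs]
    def c(v):
        t=0
        for r,K,T in R:
            m=mask(model(v),v[0],v[1],v[2],K,T); t+=1-(m&r).sum()/max((m|r).sum(),1)
        return t/len(R)
    x0=np.array(x0,float); n=len(x0)
    sx=np.vstack([x0]+[x0+d for d in np.diag(([.01,.01,.1]+[10]*9)[:n])])
    o=minimize(c,x0,method='Nelder-Mead',options=dict(initial_simplex=sx,xatol=1e-4,fatol=1e-5,maxiter=250)); return o.x,o.fun
E
cat > a.py <<'E'
from h import *
P={n:ctrl.grab_frame(n) for n in('top','side')}
def uv(p): return p[0]/1.5,p[1]/1.5
t=P['top'];K,T=t['intrinsics'],t['T']
for nm,q,px,z,model,ex in [('dock','dock',(257,282),.03,lambda v:dock(v[3]),[20]),('mod','module',(530,345),.06,lambda v:MOD,[]),('oth','other_module',(506,225),.06,lambda v:OTH,[])]:
    g=ray(uv(px),K,T,z)[:2]
    obs=[];names=[]
    for n,p in P.items():
        e=proj([[g[0],g[1],z]],p['intrinsics'],p['T'])[0]
        c=[r for qq in {q,'module' if 'mod' in q else q,'other_module' if 'mod' in q else q} for r in ctrl.silhouettes(qq,p)]
        c=[(np.hypot(r['bbox'][0]+r['bbox'][2]/2-e[0],r['bbox'][1]+r['bbox'][3]/2-e[1]),r) for r in c]
        c=sorted(c,key=lambda k:k[0]); print(nm,n,e.round(),[(round(d,1),round(r['conf'],2),int(r['region'].sum())) for d,r in c[:3]])
        if c and c[0][0]<12: obs.append((c[0][1]['region'],p['intrinsics'],p['T'])); names.append(n)
    y0={'dock':0.12,'mod':-.2,'oth':0}[nm]
    for o in [obs]+([[k] for k in obs] if len(obs)>1 else []):
        v,f=fit(model,o,[*g,y0,*ex]); print(nm,v.round(4),round(f,3))
E
python3 a.py
```

```text
dock top [171. 188.] [(np.float64(1.7), 0.96, 4980)]
dock side [208. 282.] [(np.float64(20.3), 0.68, 7163)]
dock [ 0.5629  0.1164  0.1669 15.2204] 0.155
mod top [353. 230.] [(np.float64(5.4), 0.63, 1012), (np.float64(54.3), 0.56, 1131), (np.float64(72.6), 0.96, 878)]
mod side [302. 172.] [(np.float64(9.1), 0.78, 979), (np.float64(18.7), 0.86, 716), (np.float64(51.9), 0.9, 1199)]
mod [ 0.4599 -0.2865 -0.3106] 0.063
mod [ 0.4611 -0.2873 -0.2837] 0.044
mod [ 0.4586 -0.2853 -0.2755] 0.037
oth top [337. 150.] [(np.float64(2.1), 0.85, 1069), (np.float64(76.2), 0.96, 878), (np.float64(81.9), 0.63, 1012)]
oth side [232. 167.] [(np.float64(6.1), 0.66, 873), (np.float64(51.7), 0.9, 1199), (np.float64(63.7), 0.86, 716)]
oth [ 0.6426 -0.2605  0.0729] 0.077
oth [ 0.6435 -0.2604  0.0801] 0.069
oth [ 0.6414 -0.259   0.0785] 0.063
```

```bash
cat > b.py <<'E'
from h import *
obs=[];og=[]
for n in('top','side'):
    p=ctrl.grab_frame(n)
    r=ctrl.silhouettes('dock',p)[0]['region'].astype(np.uint8)
    h=cv2.convexHull(cv2.findNonZero(r)); m=np.zeros_like(r); cv2.fillConvexPoly(m,h,1)
    obs.append((m,p['intrinsics'],p['T']))
    og.append((p,[(k['bbox'],k['conf']) for k in ctrl.silhouettes('lock_grip',p)[:2]]))
    c=p['frame'].copy()
    cv2.imwrite(f'pics/o_{n}.png',c)
def D(v):
    b=dock(15); return [np.vstack([b[0],b[1],b[2],b[5],b[6]])]
for o in (obs,obs[:1],obs[1:]):
    v,f=fit(D,o,[.563,.116,.14]); print(v.round(4),round(f,3))
v,f=fit(D,obs,[.563,.116,.14])
for p,g in og:
    print(g)
    for l in (0,20,40): 
        q=proj(dock(l)[3]@Rz(v[2]).T+[v[0],v[1],0],p['intrinsics'],p['T']); print(l,q.min(0).round(1),np.ptp(q,axis=0).round(1))
    c=cv2.resize(p['frame'],None,fx=4,fy=4,interpolation=cv2.INTER_CUBIC)
    for b in dock(20): cv2.polylines(c,[cv2.convexHull(np.int32((proj(b@Rz(v[2]).T+[v[0],v[1],0],p['intrinsics'],p['T'])+.5)*4))],True,(0,0,255),1)
    for b in MOD: cv2.polylines(c,[cv2.convexHull(np.int32((proj(b@Rz(-.28).T+[.460,-.2865,0],p['intrinsics'],p['T'])+.5)*4))],True,(0,0,255),1)
    if abs(p['T'][0,0])<.5: ca=c[560:960,400:1000]; cb=c[800:1000,1200:1600]
    else: cc=c[930:1470,580:1020]
k=np.zeros((540,1040,3),np.uint8); k[:400,:600]=ca; k[:,600:]=cc; 
cv2.imwrite('pics/ov.png',cv2.resize(k,(800,415)))
E
python3 b.py
```

```text
[0.5616 0.1168 0.1634] 0.025
[0.5626 0.1163 0.1549] 0.025
[0.5608 0.1175 0.1628] 0.016
[([138.2, 174.5, 41.2, 27.5], 0.77)]
0 [122.9 178.5] [17.4 17.4]
20 [132.2 177.1] [17.  17.4]
40 [141.6 175.7] [16.6 17.5]
[([185.0, 264.9, 31.3, 43.6], 0.75)]
0 [181.3 281.1] [21.8 29.6]
20 [184.7 272.6] [21.1 28.9]
40 [188.  264.5] [20.5 28.3]
```

View pics/ov.png

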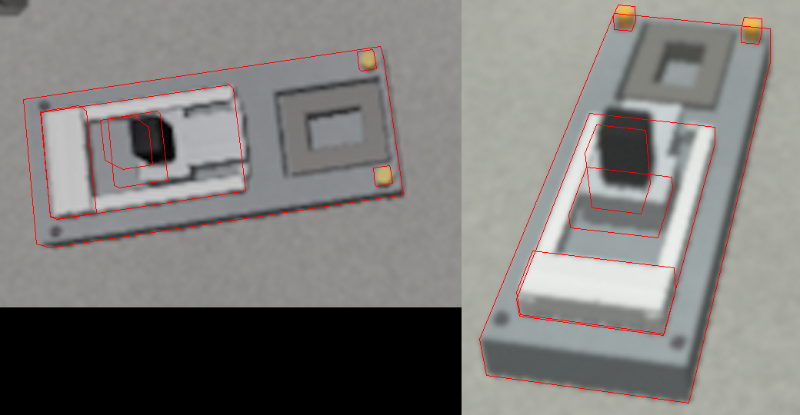

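The overlay fits well, with the dock at (0.5616, 0.117) and yaw about 0.16. The slide sits at roughly 38 mm. Next I'll move above the grip and look with the wrist camera.

```bash
cat >> h.py <<'E'
from scipy.spatial.transform import Rotation as Ro
def Rt(closing_yaw): # tool down, y axis at yaw
    c,s=np.cos(closing_yaw),np.sin(closing_yaw); y=np.array([c,s,0]);z=np.array([0,0,-1.]); return np.column_stack([np.cross(y,z),y,z])
def rel(pos,yaw):
    s=ctrl.sense(); R=s['eef_rot']
    print('t',round(s['time_s'],2),'tcp',s['tcp_pos'].round(4),'w',round(s['width'],4),'F',np.round(s['wrist_force'],1))
    print('xyz',(R.T@(np.array(pos)-s['tcp_pos'])).round(4),'ang',(Ro.from_matrix(R.T@Rt(yaw)).as_rotvec()/2/np.pi).round(4))
E
python3 -c "
from h import *
rel([.557,.13,.28],np.pi+.16)
print(ctrl.grab_frame('wrist')['mount'])"
```

```text
t 1.4 tcp [ 0.2971 -0.6061  0.2346] w 0.0878 F [ 0.6  0.1 -0.4]
xyz [-0.5574  0.5465 -0.0454] ang [-0.     -0.     -0.2029]
[[ 5.68501910e-04 -9.62329157e-01 -2.71886502e-01  7.25983019e-02]
 [ 9.99999425e-01  2.99773787e-04  1.02991698e-03  6.97095477e-04]
 [-9.09614698e-04 -2.71886931e-01  9.62328774e-01 -1.50465348e-01]
 [ 0.00000000e+00  0.00000000e+00  0.00000000e+00  1.00000000e+00]]
```

Request:
servo_tool([
  {"xyz": [-0.557,0.5465,-0.045],"angular": [0,0,-0.2029],"fingers": -1},
  {"xyz": [-0.557,0.5465,-0.045],"angular": [0,0,-0.2029],"fingers": -1},
  {"xyz": [-0.557,0.5465,-0.045],"angular": [0,0,-0.2029],"fingers": -1},
  {"xyz": [-0.557,0.5465,-0.045],"angular": [0,0,-0.2029],"fingers": -1},
  {"xyz": [-0.557,0.5465,-0.045],"angular": [0,0,-0.2029],"fingers": -1},
  {"xyz": [-0.557,0.5465,-0.045],"angular": [0,0,-0.2029],"fingers": -1},
  {"xyz": [-0.557,0.5465,-0.045],"angular": [0,0,-0.2029],"fingers": -1},
  {"xyz": [-0.557,0.5465,-0.045],"angular": [0,0,-0.2029],"fingers": -1},
])

```text
time_s: 2.12
tcp_pos: [0.408, -0.2905, 0.2542]
eef_rot: [[-0.109, -0.994, 0.001], [-0.994, 0.109, -0.0], [0.0, -0.001, -1.0]]
wrist_force: [1.0, -0.4, -0.6]
width: 0.0875
grip_force: 0.0
```

```bash
python3 -c "
from h import *
rel([.557,.13,.28],np.pi+.16)"
```

```text
t 2.12 tcp [ 0.408  -0.2905  0.2542] w 0.0875 F [ 1.  -0.4 -0.6]
xyz [-0.4342 -0.1024 -0.0258] ang [-0.0001 -0.     -0.0428]
```

Request:
servo_tool([
  {"xyz": [-0.41,-0.095,-0.025],"angular": [0,0,-0.042],"fingers": -1},
  {"xyz": [-0.41,-0.095,-0.025],"angular": [0,0,-0.042],"fingers": -1},
  {"xyz": [-0.41,-0.095,-0.025],"angular": [0,0,-0.042],"fingers": -1},
  {"xyz": [-0.41,-0.095,-0.025],"angular": [0,0,-0.042],"fingers": -1},
  {"xyz": [-0.41,-0.095,-0.025],"angular": [0,0,-0.042],"fingers": -1},
  {"xyz": [-0.41,-0.095,-0.025],"angular": [0,0,-0.042],"fingers": -1},
  {"xyz": [-0.41,-0.095,-0.025],"angular": [0,0,-0.042],"fingers": -1},
  {"xyz": [-0.41,-0.095,-0.025],"angular": [0,0,-0.042],"fingers": -1},
])

```text
time_s: 2.78
tcp_pos: [0.5198, 0.0233, 0.2742]
eef_rot: [[0.149, -0.989, 0.001], [-0.989, -0.149, 0.0], [-0.0, -0.001, -1.0]]
wrist_force: [1.6, 0.2, 0.2]
width: 0.0879
grip_force: 0.0
```

Request:
servo_tool([
  {"xyz": [-0.06,0,0],"angular": [0,0,0],"fingers": -1},
  {"xyz": [-0.06,0,0],"angular": [0,0,0],"fingers": -1},
  {"xyz": [-0.06,0,0],"angular": [0,0,0],"fingers": -1},
  {"xyz": [-0.06,0,0],"angular": [0,0,0],"fingers": -1},
  {"xyz": [-0.06,0,0],"angular": [0,0,0],"fingers": -1},
  {"xyz": [-0.06,0,0],"angular": [0,0,0],"fingers": -1},
  {"xyz": [-0.06,0,0],"angular": [0,0,0],"fingers": -1},
  {"xyz": [-0.06,0,0],"angular": [0,0,0],"fingers": -1},
])

```text
time_s: 3.45
tcp_pos: [0.5108, 0.0796, 0.2736]
eef_rot: [[0.147, -0.989, 0.0], [-0.989, -0.147, 0.0], [-0.0, -0.0, -1.0]]
wrist_force: [0.1, -0.9, 0.2]
width: 0.0875
grip_force: 0.0
```

```bash
cat > w.py <<'E'
from h import *
import sys
rel([.5568,.147,.28],np.pi+.16)
s=ctrl.sense(); p=ctrl.grab_frame('wrist'); K=p['intrinsics'];T=camT(p,s)
X=np.array([.5616,.1168,.161])
cv2.imwrite('pics/w_raw.png',p['frame'])
np.savez('w.npz',K=K,T=T)
c=cv2.resize(p['frame'],None,fx=1.5,fy=1.5,interpolation=cv2.INTER_CUBIC)
for b in dock(38)+[box(-13.5,13.5,-110.5,-69.5,30,30)]: cv2.polylines(c,[cv2.convexHull(np.int32(proj(b@Rz(X[2]).T+[X[0],X[1],0],K,T)*1.5))],True,(0,0,255),1)
cv2.imwrite('pics/w_ov.png',c)
E
python3 w.py
```

```text
t 3.45 tcp [0.5108 0.0796 0.2736] w 0.0875 F [ 0.1 -0.9  0.2]
xyz [-0.0599 -0.0554 -0.0064] ang [-0.     0.    -0.002]
```

View pics/w_ov.png

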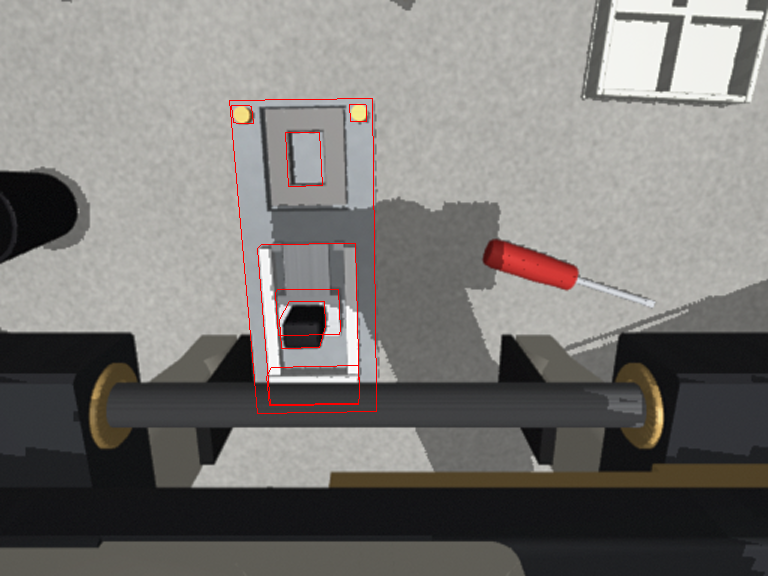

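The wrist view confirms the dock pose: the terminals at (241,114) and (358,112) and the socket outline match the overlay. The grip sits about 8 px nearer the robot than the l=38 overlay, so I'll fit the slide position.

Run:
```python
from h import *
d=np.load('w.npz');K,T=d['K'],d['T'];im=cv2.imread('pics/w_raw.png')
R=(im.max(2)<50).astype(np.uint8); R[:, :178]=0;R[:,225:]=0;R[:195]=0;R[237:]=0
print(R.sum(),cv2.boundingRect(R))
from scipy.optimize import brute
for l in range(20,42,2):
    m=mask([dock(l)[3]],.5616,.1168,.161,K,T); m=cv2.resize(m,(512,384),interpolation=cv2.INTER_AREA)
    print(l,round((m&R).sum()/(m|R).sum(),3),cv2.boundingRect(m))
y=(69-31)/1000
rel([.5616-np.sin(.161)*y,.1168+np.cos(.161)*y,.067],np.pi+.161)
```

```text
689 (189, 204, 28, 28)
20 0.319 (188, 215, 30, 33)
22 0.369 (188, 214, 30, 32)
24 0.428 (188, 212, 30, 32)
26 0.483 (188, 211, 30, 32)
28 0.553 (188, 209, 30, 32)
30 0.63 (188, 208, 30, 31)
32 0.712 (188, 206, 30, 32)
34 0.755 (187, 205, 31, 31)
36 0.807 (187, 203, 31, 31)
38 0.797 (187, 201, 31, 32)
40 0.76 (187, 200, 31, 31)
t 3.5 tcp [0.5108 0.0797 0.2736] w 0.0873 F [ 0.1  0.2 -0.9]
xyz [-0.0672 -0.0552  0.2066] ang [-0.      0.     -0.0021]
```

Request:
servo_tool([
  {"xyz": [-0.0325,-0.0275,0],"angular": [0,0,-0.002],"fingers": -1},
  {"xyz": [-0.0625,-0.055,0.01],"angular": [0,0,-0.002],"fingers": -1},
  {"xyz": [-0.0625,-0.055,0.04],"angular": [0,0,-0.002],"fingers": -1},
  {"xyz": [-0.0625,-0.055,0.08],"angular": [0,0,-0.002],"fingers": -1},
  {"xyz": [-0.0625,-0.055,0.12],"angular": [0,0,-0.002],"fingers": -1},
  {"xyz": [-0.0625,-0.055,0.15],"angular": [0,0,-0.002],"fingers": -1},
  {"xyz": [-0.0625,-0.055,0.16],"angular": [0,0,-0.002],"fingers": -1},
  {"xyz": [-0.0625,-0.055,0.16],"angular": [0,0,-0.002],"fingers": -1},
])

```text
time_s: 4.17
tcp_pos: [0.5545, 0.1492, 0.111]
eef_rot: [[0.16, -0.987, -0.005], [-0.987, -0.16, -0.003], [0.002, 0.005, -1.0]]
wrist_force: [0.7, 0.1, 0.5]
width: 0.0876
grip_force: 0.0
```

Run:
```python
from h import *
y=.033
rel([.5616-np.sin(.161)*y,.1168+np.cos(.161)*y,.067],np.pi+.161)
```

```text
t 4.17 tcp [0.5545 0.1492 0.111 ] w 0.0876 F [0.7 0.1 0.5]
xyz [ 0.    -0.002  0.044] ang [ 0.0008 -0.0003 -0.0001]
```

Next: descend, then close.

Request:
servo_tool([
  {"xyz": [0,-0.002,0.02],"angular": [0,0,0],"fingers": -1},
  {"xyz": [0,-0.002,0.038],"angular": [0,0,0],"fingers": -1},
  {"xyz": [0,-0.002,0.044],"angular": [0,0,0],"fingers": 1},
  {"xyz": [0,-0.002,0.044],"angular": [0,0,0],"fingers": 1},
  {"xyz": [0,-0.002,0.044],"angular": [0,0,0],"fingers": 1},
  {"xyz": [0,-0.002,0.044],"angular": [0,0,0],"fingers": 1},
  {"xyz": [0,-0.002,0.044],"angular": [0,0,0],"fingers": 1},
  {"xyz": [0,-0.002,0.044],"angular": [0,0,0],"fingers": 1},
], force=25)

```text
time_s: 4.83
tcp_pos: [0.5584, 0.1511, 0.0707]
eef_rot: [[0.161, -0.987, 0.002], [-0.987, -0.161, 0.001], [-0.001, -0.002, -1.0]]
wrist_force: [-0.4, 0.3, 0.1]
width: 0.053
grip_force: 0.0
```

Run:
```python
from h import *
y=.069
rel([.5616-np.sin(.161)*y,.1168+np.cos(.161)*y,.067],np.pi+.161)
```

```text
t 4.83 tcp [0.5584 0.1511 0.0707] w 0.053 F [-0.4  0.3  0.1]
xyz [-0.0346  0.0023  0.0037] ang [-0.0003  0.0001  0.0001]
```

Request:
servo_tool([
  {"xyz": [0,0.002,0.001],"angular": [0,0,0],"fingers": 1},
  {"xyz": [0,0.002,0.001],"angular": [0,0,0],"fingers": 1},
  {"xyz": [0,0.002,0.001],"angular": [0,0,0],"fingers": 1},
  {"xyz": [0,0.002,0.001],"angular": [0,0,0],"fingers": 1},
  {"xyz": [0,0.002,0.001],"angular": [0,0,0],"fingers": 1},
  {"xyz": [0,0.002,0.001],"angular": [0,0,0],"fingers": 1},
  {"xyz": [0,0.002,0.001],"angular": [0,0,0],"fingers": 1},
  {"xyz": [0,0.002,0.001],"angular": [0,0,0],"fingers": 1},
])

```text
time_s: 5.5
tcp_pos: [0.5556, 0.1504, 0.0686]
eef_rot: [[0.161, -0.987, -0.0], [-0.987, -0.161, -0.0], [0.0, 0.0, -1.0]]
wrist_force: [-4.1, -0.3, 3.6]
width: 0.028
grip_force: 25.0
```

Request:
servo_tool([
  {"xyz": [-0.004,0,0],"angular": [0,0,0],"fingers": 1},
  {"xyz": [-0.008,0,0],"angular": [0,0,0],"fingers": 1},
  {"xyz": [-0.012,0,0],"angular": [0,0,0],"fingers": 1},
  {"xyz": [-0.016,0,0],"angular": [0,0,0],"fingers": 1},
  {"xyz": [-0.02,0,0],"angular": [0,0,0],"fingers": 1},
  {"xyz": [-0.024,0,0],"angular": [0,0,0],"fingers": 1},
  {"xyz": [-0.028,0,0],"angular": [0,0,0],"fingers": 1},
  {"xyz": [-0.03,0,0],"angular": [0,0,0],"fingers": 1},
])

```text
time_s: 6.17
tcp_pos: [0.5508, 0.1795, 0.0686]
eef_rot: [[0.161, -0.987, -0.001], [-0.987, -0.161, -0.001], [0.001, 0.001, -1.0]]
wrist_force: [-0.8, -5.7, 4.2]
width: 0.0277
grip_force: 25.0
```

Request:
servo_tool([
  {"xyz": [-0.002,0,0],"angular": [0,0,0],"fingers": 1},
  {"xyz": [-0.004,0,0],"angular": [0,0,0],"fingers": 1},
  {"xyz": [-0.006,0,0],"angular": [0,0,0],"fingers": 1},
  {"xyz": [-0.007,0,0],"angular": [0,0,0],"fingers": 1},
  {"xyz": [-0.008,0,0],"angular": [0,0,0],"fingers": 1},
  {"xyz": [-0.009,0,0],"angular": [0,0,0],"fingers": 1},
  {"xyz": [-0.01,0,0],"angular": [0,0,0],"fingers": 1},
  {"xyz": [-0.01,0,0],"angular": [0,0,0],"fingers": 1},
])

```text
time_s: 6.83
tcp_pos: [0.5496, 0.1868, 0.0685]
eef_rot: [[0.161, -0.987, -0.001], [-0.987, -0.161, -0.005], [0.004, 0.002, -1.0]]
wrist_force: [5.4, -17.7, 4.5]
width: 0.0276
grip_force: 25.0
```

Request:
servo_tool([
  {"xyz": [0,0,0],"angular": [0,0,0],"fingers": -1},
  {"xyz": [0,0,0],"angular": [0,0,0],"fingers": -1},
  {"xyz": [0,0,0],"angular": [0,0,0],"fingers": -1},
  {"xyz": [0,0,0],"angular": [0,0,0],"fingers": -1},
  {"xyz": [0,0,-0.02],"angular": [0,0,0],"fingers": -1},
  {"xyz": [0,0,-0.06],"angular": [0,0,0],"fingers": -1},
  {"xyz": [0,0,-0.1],"angular": [0,0,0],"fingers": -1},
  {"xyz": [0,0,-0.14],"angular": [0,0,0],"fingers": -1},
])

```text
time_s: 7.5
tcp_pos: [0.549, 0.1902, 0.21]
eef_rot: [[0.161, -0.987, -0.001], [-0.987, -0.161, -0.0], [0.0, 0.001, -1.0]]
wrist_force: [1.2, 1.2, -0.9]
width: 0.0754
grip_force: 0.0
```

Run:
```python
from h import *
p=ctrl.grab_frame('top');K,T=p['intrinsics'],p['T']
c=cv2.resize(p['frame'],None,fx=4,fy=4,interpolation=cv2.INTER_CUBIC)
for b in dock(0): cv2.polylines(c,[cv2.convexHull(np.int32((proj(b@Rz(.161).T+[.5616,.1168,0],K,T)+.5)*4))],True,(0,0,255),1)
cv2.imwrite('pics/op.png',c[560:960,400:1000])
a=-.28
# view pose so that camera sees module
m=np.array([.460,-.2865]);rel([m[0],m[1]+.03,.26],np.pi+a)
```

```text
t 7.55 tcp [0.5529 0.1917 0.2194] w 0.0796 F [4.2 2.3 9.7]
xyz [ 0.4269  0.1642 -0.0437] ang [-0.0017  0.0008  0.0706]
```

View pics/op.png

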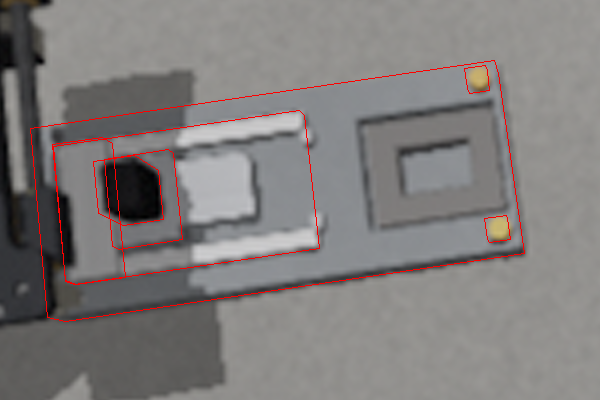

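The overlay shows the slide at its rear stop: carriage and grip line up with the l=0 model at (135,190). On to the module.

Request:
servo_tool([
  {"xyz": [0.02,0.008,-0.02],"angular": [0,0,0.01],"fingers": -1},
  {"xyz": [0.06,0.023,-0.03],"angular": [0,0,0.02],"fingers": -1},
  {"xyz": [0.1,0.038,-0.04],"angular": [0,0,0.03],"fingers": -1},
  {"xyz": [0.14,0.054,-0.04],"angular": [0,0,0.04],"fingers": -1},
  {"xyz": [0.178,0.068,-0.04],"angular": [0,0,0.05],"fingers": -1},
  {"xyz": [0.216,0.083,-0.04],"angular": [0,0,0.06],"fingers": -1},
  {"xyz": [0.254,0.098,-0.04],"angular": [0,0,0.07],"fingers": -1},
  {"xyz": [0.292,0.112,-0.04],"angular": [0,0,0.07],"fingers": -1},
])

```text
time_s: 8.22
tcp_pos: [0.4854, -0.1158, 0.2489]
eef_rot: [[-0.278, -0.961, 0.001], [-0.961, 0.278, 0.001], [-0.001, -0.001, -1.0]]
wrist_force: [1.0, -0.9, 0.5]
width: 0.0878
grip_force: 0.0
```

Request:
servo_tool([
  {"xyz": [0.035,0,0],"angular": [0,0,0],"fingers": -1},
  {"xyz": [0.07,0,0],"angular": [0,0,0],"fingers": -1},
  {"xyz": [0.1,0,0],"angular": [0,0,0],"fingers": -1},
  {"xyz": [0.12,0,0],"angular": [0,0,0],"fingers": -1},
  {"xyz": [0.13,0,0],"angular": [0,0,0],"fingers": -1},
  {"xyz": [0.13,0,0],"angular": [0,0,0],"fingers": -1},
  {"xyz": [0.13,0,0],"angular": [0,0,0],"fingers": -1},
  {"xyz": [0.13,0,0],"angular": [0,0,0],"fingers": -1},
])

```text
time_s: 8.88
tcp_pos: [0.4508, -0.2388, 0.2485]
eef_rot: [[-0.274, -0.962, 0.0], [-0.962, 0.274, 0.0], [-0.0, -0.0, -1.0]]
wrist_force: [-0.6, 0.8, -0.0]
width: 0.0881
grip_force: 0.0
```

```bash
cat > m.py <<'E'
from h import *
rel([.460,-.2865,.2],np.pi-.28)
s=ctrl.sense(); p=ctrl.grab_frame('wrist'); K=p['intrinsics'];T=camT(p,s)
X=[.460,-.2865,-.28]
e=proj([[X[0],X[1],.05]],K,T)[0]
c=cv2.resize(p['frame'],None,fx=1.5,fy=1.5,interpolation=cv2.INTER_CUBIC)
best=[r for r in ctrl.silhouettes('module',p)]
for r in best: print(r['bbox'],r['conf'],e.round())
best=sorted(best,key=lambda r:np.hypot(r['bbox'][0]+r['bbox'][2]/2-e[0],r['bbox'][1]+r['bbox'][3]/2-e[1]))
if best:
    X,f=fit(lambda v:MOD,[(best[0]['region'],K,T)],X); print('fit',X.round(4),round(f,3))
    c[cv2.resize(best[0]['region'].astype(np.uint8),(768,576))>0,1]=200
for b in MOD: cv2.polylines(c,[cv2.convexHull(np.int32(proj(b@Rz(X[2]).T+[X[0],X[1],0],K,T)*1.5))],True,(0,0,255),1)
cv2.imwrite('pics/m_ov.png',c)
E
python3 m.py
```

```text
t 8.88 tcp [ 0.4508 -0.2388  0.2485] w 0.0881 F [-0.6  0.8 -0. ]
xyz [ 0.0433 -0.0219  0.0485] ang [-0.      0.      0.0003]
[191.8, 211.2, 46.2, 96.5] 0.94 [230. 125.]
[205.6, 89.1, 46.1, 73.5] 0.74 [230. 125.]
[93.6, 1.1, 95.3, 70.3] 0.68 [230. 125.]
fit [ 0.4596 -0.288  -0.3097] 0.049
```

View pics/m_ov.png

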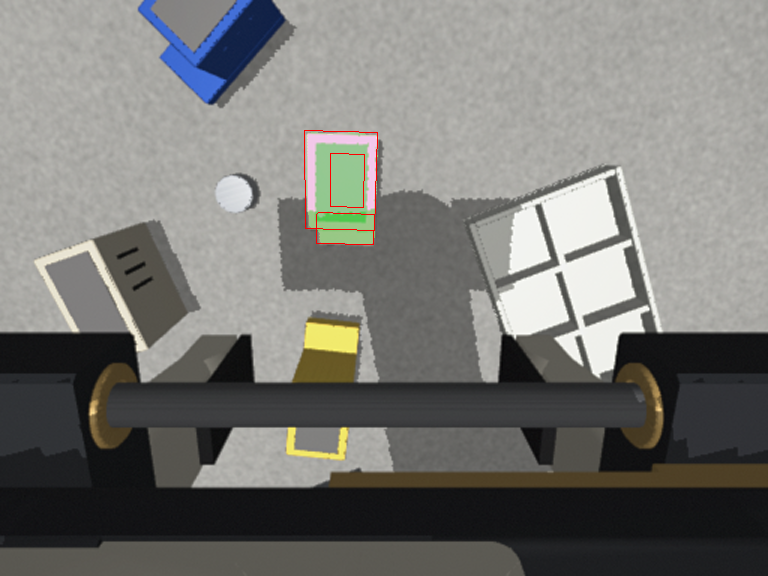

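The fit outline matches the module at (341,180), with the step facing the bottom of the image. The fit gives (0.4597, -0.288) and yaw about -0.29, so I'll grasp there.

Run:
```python
from h import *
rel([.4582,-.2925,.05],np.pi-.295)
```

```text
t 8.98 tcp [ 0.4509 -0.2386  0.2485] w 0.0877 F [-0.  -0.4  0.1]
xyz [ 0.0499 -0.0218  0.1985] ang [-0.      0.      0.0029]
```

Request:
servo_tool([
  {"xyz": [0.025,-0.011,0],"angular": [0,0,0.003],"fingers": -1},
  {"xyz": [0.05,-0.022,0.01],"angular": [0,0,0.003],"fingers": -1},
  {"xyz": [0.05,-0.022,0.04],"angular": [0,0,0.003],"fingers": -1},
  {"xyz": [0.05,-0.022,0.07],"angular": [0,0,0.003],"fingers": -1},
  {"xyz": [0.05,-0.022,0.1],"angular": [0,0,0.003],"fingers": -1},
  {"xyz": [0.05,-0.022,0.12],"angular": [0,0,0.003],"fingers": -1},
  {"xyz": [0.05,-0.022,0.12],"angular": [0,0,0.003],"fingers": -1},
  {"xyz": [0.05,-0.022,0.12],"angular": [0,0,0.003],"fingers": -1},
])

```text
time_s: 9.65
tcp_pos: [0.4578, -0.293, 0.1282]
eef_rot: [[-0.292, -0.957, -0.002], [-0.957, 0.292, 0.0], [0.0, 0.002, -1.0]]
wrist_force: [0.0, 0.3, 1.4]
width: 0.0875
grip_force: 0.0
```

Run:
```python
from h import *
rel([.4582,-.2925,.05],np.pi-.295)
```

```text
t 9.65 tcp [ 0.4578 -0.293   0.1282] w 0.0875 F [0.  0.3 1.4]
xyz [-0.0007 -0.0004  0.0782] ang [ 0.0003 -0.0001 -0.0001]
```

Request:
servo_tool([
  {"xyz": [0,0,0.015],"angular": [0,0,0],"fingers": -1},
  {"xyz": [0,0,0.035],"angular": [0,0,0],"fingers": -1},
  {"xyz": [0,0,0.055],"angular": [0,0,0],"fingers": -1},
  {"xyz": [0,0,0.07],"angular": [0,0,0],"fingers": -1},
  {"xyz": [0,0,0.077],"angular": [0,0,0],"fingers": -1},
  {"xyz": [0,0,0.077],"angular": [0,0,0],"fingers": 1},
  {"xyz": [0,0,0.077],"angular": [0,0,0],"fingers": 1},
  {"xyz": [0,0,0.077],"angular": [0,0,0],"fingers": 1},
], force=30)

```text
time_s: 10.32
tcp_pos: [0.4591, -0.2939, 0.0532]
eef_rot: [[-0.292, -0.956, 0.002], [-0.956, 0.292, -0.001], [0.0, -0.003, -1.0]]
wrist_force: [1.2, -0.2, -0.2]
width: 0.0728
grip_force: 0.0
```

Request:
servo_tool([
  {"xyz": [0,0,0],"angular": [0,0,0],"fingers": 1},
  {"xyz": [0,0,0],"angular": [0,0,0],"fingers": 1},
  {"xyz": [0,0,0],"angular": [0,0,0],"fingers": 1},
  {"xyz": [0,0,0],"angular": [0,0,0],"fingers": 1},
  {"xyz": [0,0,0],"angular": [0,0,0],"fingers": 1},
  {"xyz": [0,0,0],"angular": [0,0,0],"fingers": 1},
  {"xyz": [0,0,0],"angular": [0,0,0],"fingers": 1},
  {"xyz": [0,0,0],"angular": [0,0,0],"fingers": 1},
])

```text
time_s: 10.98
tcp_pos: [0.458, -0.2938, 0.0518]
eef_rot: [[-0.293, -0.956, 0.0], [-0.956, 0.293, -0.0], [0.0, -0.0, -1.0]]
wrist_force: [-0.8, 0.5, 5.8]
width: 0.0439
grip_force: 29.9
```

Gripped at 44 mm. Before lifting, I'll rectify the saved images to check the hole's offset in the dock's top plane.

```bash
cat > r.py <<'E'
from h import *
d=np.load('w.npz');A=[(cv2.imread('pics/w_raw.png'),d['K'],d['T'])]
p=ctrl.grab_frame('top');A.append((cv2.imread('pics/top0.png'),p['intrinsics'],p['T']))
X=[.5616,.1168,.161];out=[]
# dock coords x -60..60, y -140..-40 ; 3 px/mm (3.2)
s=3.2
for im,K,T in A:
    W=[(-60,-140),(60,-140),(60,-40),(-60,-40)]
    w=np.array([[x/1000,y/1000,.03] for x,y in W])@Rz(X[2]).T+[X[0],X[1],0]
    q=proj(w,K,T)
    dst=np.float32([[(x+60)*s,(y+140)*s] for x,y in W])
    H=cv2.getPerspectiveTransform(np.float32(q),dst)
    o=cv2.warpPerspective(im,H,(384,320),flags=cv2.INTER_CUBIC)
    g=o.mean(2)
    px=g[int((-98+140)*s):int((-82+140)*s)].mean(0); py=g[:,int((-6+60)*s):int((6+60)*s)].mean(1)
    for nm,pr,o0 in(('x',px,-60),('y',py,-140)):
        gr=np.abs(np.gradient(cv2.GaussianBlur(pr.reshape(-1,1),(1,5),0).ravel()))
        pk=[i for i in range(2,len(gr)-2) if gr[i]==gr[i-2:i+3].max() and gr[i]>1.2]
        print(nm,[(round(i/s+o0,1),round(gr[i],1)) for i in pk])
    cv2.rectangle(o,(int((60-13.5)*s),int((50-20.5)*s)),(int((60+13.5)*s),int((50+20.5)*s)),(0,0,255),1)
    cv2.rectangle(o,(int((60-55)*s),int((5)*s)),(int((60+55)*s),319),(0,0,255),1)
    out.append(o)
cv2.imwrite('pics/rect.png',np.hstack(out))
E
python3 r.py
```

```text
x [(-56.9, np.float64(9.3)), (-55.0, np.float64(6.9)), (-33.4, np.float64(17.1)), (-31.6, np.float64(13.6)), (-16.6, np.float64(5.4)), (-15.0, np.float64(9.8)), (8.4, np.float64(18.1)), (12.5, np.float64(13.8)), (28.8, np.float64(14.8)), (32.8, np.float64(19.3))]
y [(-130.6, np.float64(18.9)), (-128.8, np.float64(12.5)), (-113.1, np.float64(10.7)), (-111.2, np.float64(14.3)), (-72.5, np.float64(21.0)), (-70.3, np.float64(11.4)), (-55.0, np.float64(6.1)), (-52.5, np.float64(6.7)), (-50.0, np.float64(6.0))]
x [(-59.4, np.float64(7.7)), (-55.9, np.float64(7.5)), (-34.1, np.float64(4.1)), (-30.3, np.float64(3.4)), (-14.4, np.float64(1.8)), (7.8, np.float64(8.3)), (11.6, np.float64(6.0)), (28.4, np.float64(5.5)), (32.2, np.float64(6.7))]
y [(-139.1, np.float64(2.9)), (-135.3, np.float64(3.2)), (-132.2, np.float64(3.4)), (-128.1, np.float64(2.2)), (-113.1, np.float64(1.9)), (-75.3, np.float64(5.2)), (-71.2, np.float64(3.9)), (-54.7, np.float64(5.0)), (-50.9, np.float64(5.7))]
```

View pics/rect.png

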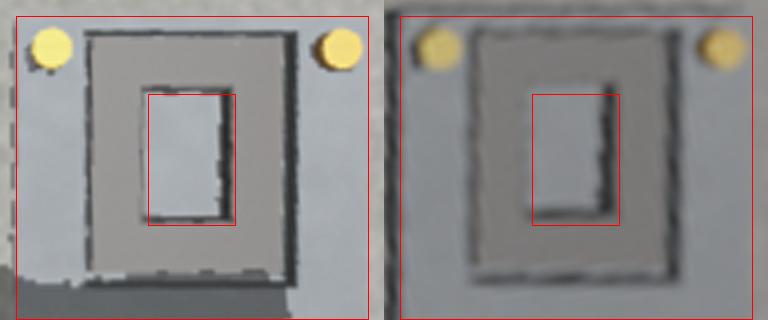

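Request:
servo_tool([
  {"xyz": [0,0,-0.005],"angular": [0,0,0],"fingers": 1},
  {"xyz": [0,0,-0.02],"angular": [0,0,0],"fingers": 1},
  {"xyz": [0,0,-0.04],"angular": [0,0,0],"fingers": 1},
  {"xyz": [0,0,-0.06],"angular": [0,0,0],"fingers": 1},
  {"xyz": [0,0,-0.08],"angular": [0,0,0],"fingers": 1},
  {"xyz": [0,0,-0.1],"angular": [0,0,0],"fingers": 1},
  {"xyz": [0,0,-0.12],"angular": [0,0,0],"fingers": 1},
  {"xyz": [0,0,-0.12],"angular": [0,0,0],"fingers": 1},
])

```text
time_s: 11.7
tcp_pos: [0.4594, -0.2944, 0.1752]
eef_rot: [[-0.292, -0.956, 0.005], [-0.956, 0.292, -0.002], [0.0, -0.005, -1.0]]
wrist_force: [0.7, -0.2, -2.6]
width: 0.0436
grip_force: 29.9
```

The hole shows about 1.4 mm towards -x and 1.7 mm towards -y of nominal: hole outline (143–232, 88–221) against the red nominal box. I'll carry the module above it.

```bash
cat > g.py <<'E'
from h import *
import sys
dx,dy,z=[float(a)/1000 for a in sys.argv[1:4]]
w=Rz(.161)@[dx,dy,0]+[.5616,.1168,z]
rel(w,np.pi+.161)
s=ctrl.sense();print('dock xy of tcp',(Rz(.161).T@(s['tcp_pos']-[.5616,.1168,0])*1000).round(2),'F dock',(Rz(.161).T@s['wrist_force']).round(1),'yaw',np.round(np.arctan2(-s['eef_rot'][1,1],-s['eef_rot'][0,1]),4))
E
python3 g.py -1.4 -98.2 175
```

```text
t 11.7 tcp [ 0.4594 -0.2944  0.1752] w 0.0436 F [ 0.7 -0.2 -2.6]
xyz [-3.344e-01 -1.960e-02  2.000e-04] ang [-0.0008 -0.0003 -0.0729]
dock xy of tcp [-166.76 -389.46  175.22] F dock [ 0.7 -0.3 -2.6] yaw -0.2968
```

Request:
servo_tool([
  {"xyz": [-0.01,0,0],"angular": [0,0,-0.005],"fingers": 1},
  {"xyz": [-0.03,-0.001,0],"angular": [0,0,-0.012],"fingers": 1},
  {"xyz": [-0.06,-0.003,0],"angular": [0,0,-0.022],"fingers": 1},
  {"xyz": [-0.09,-0.005,0],"angular": [0,0,-0.032],"fingers": 1},
  {"xyz": [-0.12,-0.007,0],"angular": [0,0,-0.042],"fingers": 1},
  {"xyz": [-0.15,-0.009,0],"angular": [0,0,-0.052],"fingers": 1},
  {"xyz": [-0.18,-0.011,0],"angular": [0,0,-0.062],"fingers": 1},
  {"xyz": [-0.21,-0.012,0],"angular": [0,0,-0.0729],"fingers": 1},
])

```text
time_s: 12.37
tcp_pos: [0.53, -0.0944, 0.1697]
eef_rot: [[0.164, -0.986, -0.003], [-0.986, -0.164, 0.0], [-0.001, 0.003, -1.0]]
wrist_force: [1.1, 0.3, -2.7]
width: 0.0439
grip_force: 29.9
```

```bash
python3 g.py -1.4 -98.2 175
```

```text
t 12.37 tcp [ 0.53   -0.0944  0.1697] w 0.0439 F [ 1.1  0.3 -2.7]
xyz [-0.105  -0.064  -0.0054] ang [0.0004 0.0001 0.0006]
dock xy of tcp [ -65.02 -203.45  169.72] F dock [ 1.1  0.1 -2.7] yaw 0.1648
```

Request:
servo_tool([
  {"xyz": [-0.025,-0.015,-0.005],"angular": [0,0,0],"fingers": 1},
  {"xyz": [-0.05,-0.03,-0.005],"angular": [0,0,0],"fingers": 1},
  {"xyz": [-0.075,-0.045,-0.005],"angular": [0,0,0],"fingers": 1},
  {"xyz": [-0.09,-0.055,-0.005],"angular": [0,0,0],"fingers": 1},
  {"xyz": [-0.097,-0.061,-0.005],"angular": [0,0,0],"fingers": 1},
  {"xyz": [-0.097,-0.063,-0.005],"angular": [0,0,0],"fingers": 1},
  {"xyz": [-0.097,-0.063,-0.005],"angular": [0,0,0],"fingers": 1},
  {"xyz": [-0.097,-0.063,-0.005],"angular": [0,0,0],"fingers": 1},
])

```text
time_s: 13.03
tcp_pos: [0.5767, 0.0087, 0.1758]
eef_rot: [[0.16, -0.987, -0.002], [-0.987, -0.16, -0.0], [0.0, 0.002, -1.0]]
wrist_force: [-0.3, -0.0, -3.6]
width: 0.044
grip_force: 29.9
```

```bash
python3 g.py -1.4 -98.2 95
python3 - <<'E'
from h import *
# measure module-in-hand y offset from top & side silhouettes
s=ctrl.sense(); z=s['tcp_pos'][2]-.0518
X0=Rz(.161)@[-.0014,-.0917,0]+[.5616,.1168,0]
import h
for n in('top','side'):
    p=ctrl.grab_frame(n);K,T=p['intrinsics'],p['T'];e=proj([[X0[0],X0[1],z+.05]],K,T)[0]
    r=sorted(ctrl.silhouettes('module',p),key=lambda r:np.hypot(r['bbox'][0]+r['bbox'][2]/2-e[0],r['bbox'][1]+r['bbox'][3]/2-e[1]))
    m=mask(MOD,X0[0],X0[1],.161,K,T,z); print(n,r and r[0]['bbox'],r and r[0]['conf'],np.round(np.array(cv2.boundingRect(m))/4,1))
    cv2.imwrite(f'pics/h_{n}.png',p['frame'])
E
```

```text
t 13.03 tcp [0.5767 0.0087 0.1758] w 0.044 F [-0.3 -0.  -3.6]
xyz [-0.0109 -0.0012  0.0808] ang [ 0.0003 -0.     -0.0001]
dock xy of tcp [  -2.43 -109.13  175.76] F dock [-0.3  0.  -3.6] yaw 0.1604
top [184.5, 156.2, 38.6, 17.4] 0.52 [175.8 148.2  44.5  37.2]
side [198.4, 165.2, 30.2, 57.9] 0.81 [195.2 164.2  33.5  61. ]
```

Request:
servo_tool([
  {"xyz": [-0.006,-0.001,0.01],"angular": [0,0,0],"fingers": 1},
  {"xyz": [-0.011,-0.001,0.03],"angular": [0,0,0],"fingers": 1},
  {"xyz": [-0.011,-0.001,0.05],"angular": [0,0,0],"fingers": 1},
  {"xyz": [-0.011,-0.001,0.07],"angular": [0,0,0],"fingers": 1},
  {"xyz": [-0.011,-0.001,0.08],"angular": [0,0,0],"fingers": 1},
  {"xyz": [-0.011,-0.001,0.084],"angular": [0,0,0],"fingers": 1},
  {"xyz": [-0.011,-0.001,0.084],"angular": [0,0,0],"fingers": 1},
  {"xyz": [-0.011,-0.001,0.084],"angular": [0,0,0],"fingers": 1},
])

```text
time_s: 13.9
tcp_pos: [0.5772, 0.0205, 0.0931]
eef_rot: [[0.16, -0.987, 0.001], [-0.987, -0.16, -0.0], [0.0, -0.001, -1.0]]
wrist_force: [0.5, 0.4, -3.2]
width: 0.044
grip_force: 29.9
```

```bash
cat > v.py <<'E'
from h import *
s=ctrl.sense(); z=s['tcp_pos'][2]-.0518; out=[]
import sys
for n in('side','top','wrist'):
    p=ctrl.grab_frame(n);K,T=p['intrinsics'],camT(p,s)
    c=cv2.resize(p['frame'],None,fx=4,fy=4,interpolation=cv2.INTER_CUBIC)
    o=s['tcp_pos']+Rz(.161)@[0,.0065,0]
    for b in MOD: cv2.polylines(c,[cv2.convexHull(np.int32((proj(b@Rz(.161).T+[o[0],o[1],z],K,T)+.5)*4))],True,(0,0,255),1)
    for b in [box(-55,55,-135,135,30,30),box(-14.9,12.1,-112.2,-71.2,30,30)]: cv2.polylines(c,[cv2.convexHull(np.int32((proj(b@Rz(.161).T+[.5616,.1168,0],K,T)+.5)*4))],True,(0,255,0),1)
    e=np.int32(proj([[o[0],o[1],.06]],K,T)[0]*4)
    e[0]=np.clip(e[0],200,2048-200);e[1]=np.clip(e[1],220,1536-220)
    out.append(c[e[1]-220:e[1]+220,e[0]-130:e[0]+130])
cv2.imwrite(sys.argv[1],np.hstack(out))
E
python3 v.py pics/hov.png; python3 g.py -1.4 -98.2 82
```

```text
t 14.05 tcp [0.5775 0.0207 0.0937] w 0.0441 F [-0.7  0.1 -2.5]
xyz [0.0008 0.0017 0.0117] ang [-0.0003  0.     -0.    ]
dock xy of tcp [  0.24 -97.42  93.67] F dock [-0.7  0.2 -2.5] yaw 0.1609
```

View pics/hov.png

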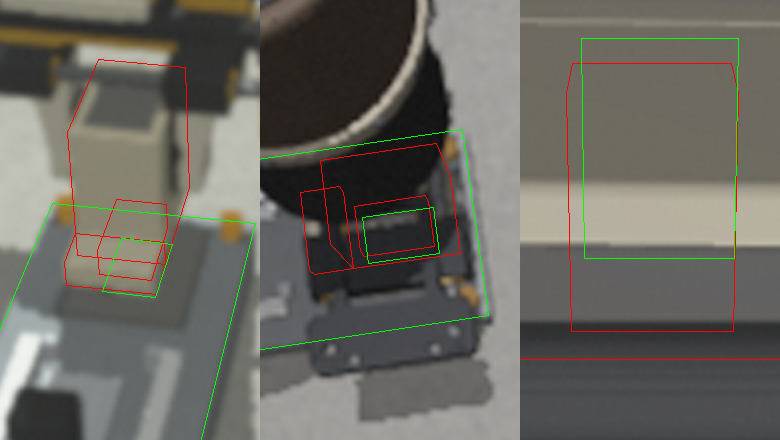

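The side view shows the module over the insert, step towards the slide, and the outlines agree to within a few mm. Next I'll lower until contact.

Request:
servo_tool([
  {"xyz": [0.0008,0.0017,0.004],"angular": [0,0,0],"fingers": 1},
  {"xyz": [0.0008,0.0017,0.007],"angular": [0,0,0],"fingers": 1},
  {"xyz": [0.0008,0.0017,0.01],"angular": [0,0,0],"fingers": 1},
  {"xyz": [0.0008,0.0017,0.012],"angular": [0,0,0],"fingers": 1},
  {"xyz": [0.0008,0.0017,0.014],"angular": [0,0,0],"fingers": 1},
  {"xyz": [0.0008,0.0017,0.015],"angular": [0,0,0],"fingers": 1},
  {"xyz": [0.0008,0.0017,0.015],"angular": [0,0,0],"fingers": 1},
  {"xyz": [0.0008,0.0017,0.015],"angular": [0,0,0],"fingers": 1},
])

```text
time_s: 14.72
tcp_pos: [0.5752, 0.0194, 0.0774]
eef_rot: [[0.16, -0.987, 0.0], [-0.987, -0.16, -0.0], [0.0, -0.0, -1.0]]
wrist_force: [1.2, -0.1, -3.6]
width: 0.0438
grip_force: 29.9
```

```bash
python3 g.py -1.4 -98.2 82
```

```text
t 14.72 tcp [0.5752 0.0194 0.0774] w 0.0438 F [ 1.2 -0.1 -3.6]
xyz [-0.0001 -0.0008 -0.0046] ang [-0. -0. -0.]
dock xy of tcp [ -2.16 -98.29  77.41] F dock [ 1.2 -0.3 -3.6] yaw 0.1609
```

No contact at 77.4 mm, which is below the expected surface contact at 81.8, so the foot seems to have entered. I'll continue down.

Request:
servo_tool([
  {"xyz": [0,0,0.002],"angular": [0,0,0],"fingers": 1},
  {"xyz": [0,0,0.004],"angular": [0,0,0],"fingers": 1},
  {"xyz": [0,0,0.006],"angular": [0,0,0],"fingers": 1},
  {"xyz": [0,0,0.008],"angular": [0,0,0],"fingers": 1},
  {"xyz": [0,0,0.009],"angular": [0,0,0],"fingers": 1},
  {"xyz": [0,0,0.01],"angular": [0,0,0],"fingers": 1},
  {"xyz": [0,0,0.01],"angular": [0,0,0],"fingers": 1},
  {"xyz": [0,0,0.01],"angular": [0,0,0],"fingers": 1},
])

```text
time_s: 15.38
tcp_pos: [0.5753, 0.0195, 0.0674]
eef_rot: [[0.16, -0.987, 0.0], [-0.987, -0.16, 0.0], [-0.0, -0.0, -1.0]]
wrist_force: [1.5, 1.0, -3.4]
width: 0.0438
grip_force: 29.9
```

```bash
python3 g.py -1.4 -98.2 66
```

```text
t 15.38 tcp [0.5753 0.0195 0.0674] w 0.0438 F [ 1.5  1.  -3.4]
xyz [-0.0001 -0.0007  0.0014] ang [-0.  0. -0.]
dock xy of tcp [ -2.13 -98.28  67.45] F dock [ 1.6  0.8 -3.4] yaw 0.1609
```

Request:
servo_tool([
  {"xyz": [0,0,0.001],"angular": [0,0,0],"fingers": 1},
  {"xyz": [0,0,0.0015],"angular": [0,0,0],"fingers": 1},
  {"xyz": [0,0,0.002],"angular": [0,0,0],"fingers": 1},
  {"xyz": [0,0,0.0025],"angular": [0,0,0],"fingers": 1},
  {"xyz": [0,0,0.003],"angular": [0,0,0],"fingers": 1},
  {"xyz": [0,0,0.0035],"angular": [0,0,0],"fingers": 1},
  {"xyz": [0,0,0.004],"angular": [0,0,0],"fingers": 1},
  {"xyz": [0,0,0.004],"angular": [0,0,0],"fingers": 1},
])

```text
time_s: 16.05
tcp_pos: [0.5753, 0.0194, 0.0658]
eef_rot: [[0.161, -0.987, 0.001], [-0.987, -0.161, -0.0], [0.0, -0.001, -1.0]]
wrist_force: [-5.4, 1.6, 17.6]
width: 0.0437
grip_force: 29.9
```

Fully home: TCP at 65.8 mm, as predicted, with 17 N of contact. Next I'll release and lift.

Request:
servo_tool([
  {"xyz": [0,0,0],"angular": [0,0,0],"fingers": -1},
  {"xyz": [0,0,-0.002],"angular": [0,0,0],"fingers": -1},
  {"xyz": [0,0,-0.002],"angular": [0,0,0],"fingers": -1},
  {"xyz": [0,0,-0.002],"angular": [0,0,0],"fingers": -1},
  {"xyz": [0,0,-0.01],"angular": [0,0,0],"fingers": -1},
  {"xyz": [0,0,-0.03],"angular": [0,0,0],"fingers": -1},
  {"xyz": [0,0,-0.06],"angular": [0,0,0],"fingers": -1},
  {"xyz": [0,0,-0.09],"angular": [0,0,0],"fingers": -1},
])

```text
time_s: 16.72
tcp_pos: [0.5744, 0.0191, 0.1542]
eef_rot: [[0.16, -0.987, -0.002], [-0.987, -0.16, -0.001], [0.001, 0.002, -1.0]]
wrist_force: [0.2, 0.6, -0.2]
width: 0.0865
grip_force: 0.0
```

```bash
python3 g.py -0.5 69 130
```

```text
t 16.72 tcp [0.5744 0.0191 0.1542] w 0.0865 F [ 0.2  0.6 -0.2]
xyz [-0.1675 -0.0025  0.0241] ang [ 0.0004 -0.0001 -0.    ]
dock xy of tcp [ -2.99 -98.5  154.19] F dock [ 0.3  0.5 -0.2] yaw 0.1608
```

Request:
servo_tool([
  {"xyz": [-0.025,0,0],"angular": [0,0,0],"fingers": -1},
  {"xyz": [-0.06,-0.0025,0],"angular": [0,0,0],"fingers": -1},
  {"xyz": [-0.095,-0.0025,0],"angular": [0,0,0],"fingers": -1},
  {"xyz": [-0.13,-0.0025,0],"angular": [0,0,0],"fingers": -1},
  {"xyz": [-0.155,-0.0025,0.01],"angular": [0,0,0],"fingers": -1},
  {"xyz": [-0.1675,-0.0025,0.02],"angular": [0,0,0],"fingers": -1},
  {"xyz": [-0.1675,-0.0025,0.03],"angular": [0,0,0],"fingers": -1},
  {"xyz": [-0.1675,-0.0025,0.03],"angular": [0,0,0],"fingers": -1},
])

```text
time_s: 17.38
tcp_pos: [0.5493, 0.1847, 0.1212]
eef_rot: [[0.161, -0.987, -0.004], [-0.987, -0.161, -0.002], [0.001, 0.004, -1.0]]
wrist_force: [-0.5, -0.3, -0.5]
width: 0.0879
grip_force: 0.0
```

```bash
python3 g.py -0.5 69 67.5
```

```text
t 17.38 tcp [0.5493 0.1847 0.1212] w 0.0879 F [-0.5 -0.3 -0.5]
xyz [-0.0001 -0.001   0.0537] ang [ 0.0006 -0.0002  0.0001]
dock xy of tcp [ -1.26  68.99 121.21] F dock [-0.6 -0.2 -0.5] yaw 0.1617
```

Request:
servo_tool([
  {"xyz": [0,0,0.02],"angular": [0,0,0],"fingers": -1},
  {"xyz": [0,0,0.04],"angular": [0,0,0],"fingers": -1},
  {"xyz": [0,0,0.051],"angular": [0,0,0],"fingers": 1},
  {"xyz": [0,0,0.051],"angular": [0,0,0],"fingers": 1},
  {"xyz": [0,0,0.051],"angular": [0,0,0],"fingers": 1},
  {"xyz": [0,0,0.051],"angular": [0,0,0],"fingers": 1},
  {"xyz": [0,0,0.051],"angular": [0,0,0],"fingers": 1},
  {"xyz": [0,0,0.051],"angular": [0,0,0],"fingers": 1},
])

```text
time_s: 18.05
tcp_pos: [0.5513, 0.1853, 0.0736]
eef_rot: [[0.16, -0.987, 0.001], [-0.987, -0.16, 0.001], [-0.001, -0.002, -1.0]]
wrist_force: [0.8, 0.1, 0.2]
width: 0.0531
grip_force: 0.0
```

Request:
servo_tool([
  {"xyz": [0,0,0],"angular": [0,0,0],"fingers": 1},
  {"xyz": [0,0,0],"angular": [0,0,0],"fingers": 1},
  {"xyz": [0,0,0],"angular": [0,0,0],"fingers": 1},
  {"xyz": [0,0,0],"angular": [0,0,0],"fingers": 1},
  {"xyz": [0,0,0],"angular": [0,0,0],"fingers": 1},
  {"xyz": [0,0,0],"angular": [0,0,0],"fingers": 1},
  {"xyz": [0,0,0],"angular": [0,0,0],"fingers": 1},
  {"xyz": [0,0,0],"angular": [0,0,0],"fingers": 1},
])

```text
time_s: 18.72
tcp_pos: [0.55, 0.185, 0.0726]
eef_rot: [[0.16, -0.987, -0.001], [-0.987, -0.16, -0.0], [0.0, 0.001, -1.0]]
wrist_force: [-4.4, 0.6, 5.5]
width: 0.0278
grip_force: 30.0
```

Request:
servo_tool([
  {"xyz": [0.004,0,0],"angular": [0,0,0],"fingers": 1},
  {"xyz": [0.008,0,0],"angular": [0,0,0],"fingers": 1},
  {"xyz": [0.012,0,0],"angular": [0,0,0],"fingers": 1},
  {"xyz": [0.016,0,0],"angular": [0,0,0],"fingers": 1},
  {"xyz": [0.02,0,0],"angular": [0,0,0],"fingers": 1},
  {"xyz": [0.024,0,0],"angular": [0,0,0],"fingers": 1},
  {"xyz": [0.028,0,0],"angular": [0,0,0],"fingers": 1},
  {"xyz": [0.032,0,0],"angular": [0,0,0],"fingers": 1},
])

```text
time_s: 19.38
tcp_pos: [0.5551, 0.1539, 0.0726]
eef_rot: [[0.16, -0.987, -0.001], [-0.987, -0.16, 0.0], [-0.001, 0.001, -1.0]]
wrist_force: [-7.9, 5.1, 5.9]
width: 0.0276
grip_force: 30.0
```

```bash
python3 g.py -0.5 -1 67.5
```

```text
t 19.38 tcp [0.5551 0.1539 0.0726] w 0.0276 F [-7.9  5.1  5.9]
xyz [ 0.0387 -0.      0.0051] ang [ 0.0002  0.0001 -0.    ]
dock xy of tcp [-0.51 37.7  72.64] F dock [-7.   6.3  5.9] yaw 0.1609
```

Moving with about 6 N of friction. I'll push the remaining 38 mm and into the stop.

Request:
servo_tool([
  {"xyz": [0.004,0,0],"angular": [0,0,0],"fingers": 1},
  {"xyz": [0.008,0,0],"angular": [0,0,0],"fingers": 1},
  {"xyz": [0.012,0,0],"angular": [0,0,0],"fingers": 1},
  {"xyz": [0.016,0,0],"angular": [0,0,0],"fingers": 1},
  {"xyz": [0.02,0,0],"angular": [0,0,0],"fingers": 1},
  {"xyz": [0.024,0,0],"angular": [0,0,0],"fingers": 1},
  {"xyz": [0.028,0,0],"angular": [0,0,0],"fingers": 1},
  {"xyz": [0.032,0,0],"angular": [0,0,0],"fingers": 1},
])

```text
time_s: 20.05
tcp_pos: [0.5602, 0.1224, 0.0727]
eef_rot: [[0.16, -0.987, -0.001], [-0.987, -0.16, 0.001], [-0.001, 0.001, -1.0]]
wrist_force: [-6.6, 4.0, 5.3]
width: 0.028
grip_force: 30.0
```

Request:
servo_tool([
  {"xyz": [0.0015,0,0],"angular": [0,0,0],"fingers": 1},
  {"xyz": [0.003,0,0],"angular": [0,0,0],"fingers": 1},
  {"xyz": [0.0045,0,0],"angular": [0,0,0],"fingers": 1},
  {"xyz": [0.006,0,0],"angular": [0,0,0],"fingers": 1},
  {"xyz": [0.0075,0,0],"angular": [0,0,0],"fingers": 1},
  {"xyz": [0.0085,0,0],"angular": [0,0,0],"fingers": 1},
  {"xyz": [0.0095,0,0],"angular": [0,0,0],"fingers": 1},
  {"xyz": [0.01,0,0],"angular": [0,0,0],"fingers": 1},
])

```text
time_s: 20.72
tcp_pos: [0.5614, 0.1154, 0.0727]
eef_rot: [[0.16, -0.987, -0.001], [-0.987, -0.16, 0.004], [-0.004, -0.0, -1.0]]
wrist_force: [-14.1, 22.8, 7.8]
width: 0.0278
grip_force: 30.0
```

```bash
python3 g.py -0.5 -1 67.5
```

```text
t 20.72 tcp [0.5614 0.1154 0.0727] w 0.0278 F [-14.1  22.8   7.8]
xyz [-0.0003  0.0001  0.0052] ang [-0.      0.0007 -0.0001]
dock xy of tcp [-0.42 -1.31 72.65] F dock [-10.2  24.7   7.8] yaw 0.1607
```

The slide stopped after about 70 mm of travel with 25 N. I'll release, lift and check.

Request:
servo_tool([
  {"xyz": [0,0,0],"angular": [0,0,0],"fingers": -1},
  {"xyz": [0,0,0],"angular": [0,0,0],"fingers": -1},
  {"xyz": [0,0,0],"angular": [0,0,0],"fingers": -1},
  {"xyz": [-0.006,0,0],"angular": [0,0,0],"fingers": -1},
  {"xyz": [-0.006,0,-0.02],"angular": [0,0,0],"fingers": -1},
  {"xyz": [-0.006,0,-0.06],"angular": [0,0,0],"fingers": -1},
  {"xyz": [-0.006,0,-0.1],"angular": [0,0,0],"fingers": -1},
  {"xyz": [-0.006,0,-0.14],"angular": [0,0,0],"fingers": -1},
])

```text
time_s: 21.38
tcp_pos: [0.5613, 0.1177, 0.2139]
eef_rot: [[0.16, -0.987, -0.001], [-0.987, -0.16, -0.001], [0.001, 0.001, -1.0]]
wrist_force: [1.5, 1.2, 0.2]
width: 0.0756
grip_force: 0.0
```

Request:
servo_tool([
  {"xyz": [-0.04,0,-0.04],"angular": [0,0,0],"fingers": -1},
  {"xyz": [-0.08,0,-0.06],"angular": [0,0,0],"fingers": -1},
  {"xyz": [-0.11,0,-0.08],"angular": [0,0,0],"fingers": -1},
  {"xyz": [-0.13,0,-0.08],"angular": [0,0,0],"fingers": -1},
  {"xyz": [-0.14,0,-0.08],"angular": [0,0,0],"fingers": -1},
  {"xyz": [-0.14,0,-0.08],"angular": [0,0,0],"fingers": -1},
  {"xyz": [-0.14,0,-0.08],"angular": [0,0,0],"fingers": -1},
  {"xyz": [-0.14,0,-0.08],"angular": [0,0,0],"fingers": -1},
])

```text
time_s: 22.05
tcp_pos: [0.5391, 0.2554, 0.2917]
eef_rot: [[0.16, -0.987, -0.001], [-0.987, -0.16, -0.001], [0.001, 0.001, -1.0]]
wrist_force: [0.3, 0.0, 0.1]
width: 0.0879
grip_force: 0.0
```

Run:
```python
from h import *
s=ctrl.sense();out=[];print(s['time_s'],s['wrist_force'].round(1),s['width'])
X=np.array([.5616,.1168,0]);o=X+Rz(.161)@[-.0018,-.0918,.014]
for n in('wrist','top'):
    p=ctrl.grab_frame(n);K,T=p['intrinsics'],camT(p,s)
    c=cv2.resize(p['frame'],None,fx=4,fy=4,interpolation=cv2.INTER_CUBIC)
    for b in [x@Rz(.161).T+o for x in MOD]+[x@Rz(.161).T+X for x in dock(70)]: cv2.polylines(c,[cv2.convexHull(np.int32((proj(b,K,T)+.5)*4))],True,(0,0,255),1)
    e=np.int32(proj([X+[.0,-.02,.05]],K,T)[0]*4);print(e)
    e[0]=np.clip(e[0],380,1660);e[1]=np.clip(e[1],300,1236)
    out.append(cv2.resize(c[e[1]-300:e[1]+300,e[0]-380:e[0]+380],(400,316)))
cv2.imwrite('pics/fin.png',np.vstack([np.hstack(out)]))
```

```text
22.05 [0.3 0.  0.1] 0.08794059685696533
[1013   53]
[699 739]
```

View pics/fin.png

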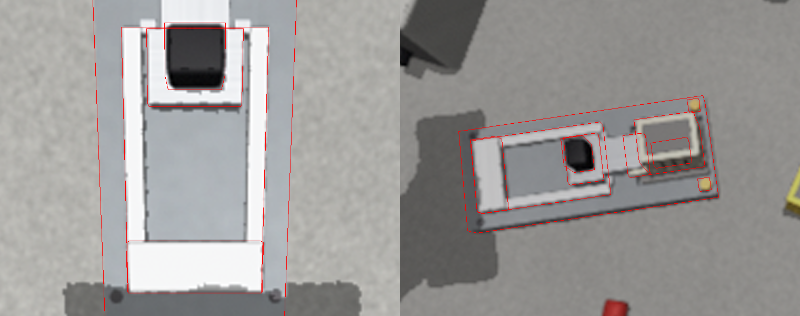

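Both views match the l=70 model: carriage and grip line up, the tongue lies over the step, and the module is upright in the socket at (668,140). I'm handing the job in.

```bash
python3 -c "
from station import ctrl
print(ctrl.sign_off())"
```

```text
the job is handed in; nothing more can be done
None
```

The job is handed in at about 22 s: the slide was pulled to its rear stop, the stepped module pressed fully home with its step towards the slide, and the slide pushed back about 70 mm to its front stop over the step; the gripper is open and clear, I never touched the plain module, and the hand-in returned no verdict.

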